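# Put the thicker weight back into its pocket

### The job

Two steel check weights stand on the worktop itself (a third stays on the balance). Put the thicker one back into the empty pocket of its own size in the weight case, upright and fully down, and let go; leave the thinner weight, the vial and the tweezers as they are. The pocket strip lies loose on a springy pad and may have shifted along its case, so feel for the pocket with light pressure and never force or drop the weight.

Things in the scene. Friction and masses are not known exactly. Their poses are not given: they have to be found in the camera images.
- thick_weight: Weight to put away: plain steel, loose, upright, about 0.12 kg. Body 26 mm in diameter, 30 mm high, 1 mm bevel round its foot; 13 mm neck from 30 to 37 mm; cylindrical knob 16 mm in diameter from 37 to 58 mm height (take it by the knob from above). Origin: centre of its underside, z up along its axis.
- thin_weight: The other weight, to be left standing: same form, height and knob, but body 22 mm in diameter. The two may have swapped places. Origin: centre of its underside.
- weight_case: Black open case, fixed, 66 mm (x) by 240 mm (y), walls 26 mm high. In it lies a grey plastic strip 52 x 200 mm with a row of five pockets along the case's y axis, for weights of 14, 18, 22, 26, 30 mm. Strip centred, they lie at x = 0, y = -76, -45, -9, +30, +73 mm. The 14 and 18 mm ones are full (knobs up to 72 mm above the worktop), the rest empty. Origin: centre of underside, z up.
- case_nominal (a point): Point fixed to the case, 37 mm above the worktop (the strip's top face), where the centre of the 26 mm pocket would be were the strip centred. The strip has end play and starts up to 14 mm to either side along the case's y; no listed pose shows it. A pocket is 20 mm deep, 1.5 mm wider than its weight, its mouth bevelled 1 mm.
- case_pad (a point): Point on the case's centre line 11 mm above the worktop, on the springy pad under the strip. The strip sinks under load: nothing below about 3 N, then 1.3 N per mm, solid after 6 mm; it springs back. Sideways it stays put below about 9 N and slides along y above that. A weight fully down in its pocket has its underside 17 mm above the worktop; resting on the strip's face, 37 mm.
- vial: Capped glass sample vial, 27 mm in diameter, 66 mm high, standing loose behind the two weights; leave it. Origin: centre of its underside.
- tweezers: Steel tweezers, 118 x 12 x 8 mm, lying loose between the weights and the case; leave them. Origin: centre of the underside.
Not all that is in view belongs to the job. What is shaped like the vial but blue or yellow is not meant.

How it is judged:
On the way:
1. the thick weight is lifted clear of the worktop (height (world z) of thick_weight above 0.03 m), for 0.2 s.
At the end, for the whole second after the job is handed in: The thick weight stands in the 26 mm pocket, its underside at most 19.5 mm above the case's underside (2.5 mm from fully down), upright within 0.1 rad, within 5 mm of the row's line and within 17.5 mm of the pocket's centred place, at rest and released; the thin weight and the vial stand upright (z of thick_weight in the frame of weight_case between 0.009 and 0.0195 m and x of thick_weight in the frame of weight_case between -0.005 and 0.005 m and horizontal distance between thick_weight and case_nominal below 0.0175 m and angle between each of thick_weight, thin_weight, vial's own z axis and vertical below 0.1 rad and linear speed of thick_weight below 0.02 m/s); the robot touches nothing.
It fails at once if the thick weight is pressed on, dropped on or forced against the case or its strip with more than 20 N (contact force between thick_weight and weight_case above 20 N).
It fails at once if the arm or fingers press on the case or strip with more than 20 N (contact force between any of the arm, the fingers and weight_case above 20 N).
It fails at once if the thin weight is moved more than 20 mm (distance of thin_weight from where it was at the start of the episode above 0.02 m).
It fails at once if the vial is moved more than 20 mm (distance of vial from where it was at the start of the episode above 0.02 m).
It fails at once if the tweezers are moved more than 20 mm (distance of tweezers from where it was at the start of the episode above 0.02 m).
It also fails if it takes over 54 s, if anything falls off the work surface, if the arm or the gripper's body presses on something with over 40 N, if the wrist force passes 120 N, or if a joint passes its speed limit or range.

### The arm

A 6-joint arm with a two-finger parallel gripper is mounted at the origin on a cart in front of the work surface, level with it; the furniture and walls round the work are solid. World frame = base frame: x ahead of the robot, y to its left, z up, the work surface at z = 0. Lengths are in m, angles in rad, forces in N, time in s.
With the tool pointing down it reaches from about 0.35 to 0.775 m from the base axis. Payload 7.3 kg.
Tool frame: the origin (TCP) lies at the very end of the fingers, on their centre line; the grasp point (between the pads) lies 19 mm behind it; z points along the fingers, y is the line along which they close (so a half turn about z gives the same grasp; the last joint's range is limited). The gripper opens to 92 mm and grips with 3 to 60 N. Pads are 19 mm wide; open, the fingers measure 130 mm over their backs; the gripper's body (75 mm by 190 mm) begins 47 mm behind the grasp point.
Start: joints at [1.189, 0.342, 1.524, -0, 1.275, -0.146], TCP at [0.123, 0.51, 0.227] pointing down, gripper open.
Joint ranges: [-2.53, 2.53], [-0.77, 2.02], [0.04, 2.7], [-1, 4.14], [0.28, 2.66], [-3.11, 3.11]. Speed limits (rad/s): [2.57, 2.57, 3.14, 3.14, 3.14, 3.14].

### API

Orientations are given as [roll, pitch, yaw] about the fixed x, y, z axes, in that order (R = Rz(yaw) Ry(pitch) Rx(roll)).
In Python, from cell import observe, read_camera, get_calibration, hand_in, search_frame gives the robot as it stands.
- The arm moves only by the tool step_arm, never from a script. Its argument "commands" is a list of rows, each an object with "translation": the shift along the tool's x, y, z in mm, a list of three; "roll": the turn about the tool's z in rad. In form: [{"translation": [x, y, z], "roll": roll}, ...]. A call has 1 to 20 rows; each row shifts and turns the commanded pose from where the row before left it, along the tool's axes as they then stand; what a row does not reach is not made up. A row lasts 1/12 s, in which the tool goes at most 41.7 mm and 7.16 degrees, less where a joint would pass 70% of its speed; a pose out of reach is approached as far as the arm can. A call is refused whole if a number of a shift passes 41.7 or a number of a turn 0.125, either way. A call with a gripper value outside its range is refused whole. "fingers" is the opening, from 0 (shut) to 1 (fully open), set as the call begins (left out, the last holds). The fingers move at their own pace and stop on an object; "grip_force" is the grip in N (left out, the last holds). Time passes only in rows, so rows that do not move let the fingers close. It gives the time, the measured TCP pose, the force, the opening and the grip force at its end, in the units of the state.
- observe(): the state, without advancing time (a new reading comes with each control period).
- read_camera(name): name is "scene" or "top" or "wrist"; returns the picture (480x640x3 uint8, red, green, blue); there is no depth.
- get_calibration(name): a dict with "camera_matrix" (3x3 intrinsics, pixels), "world_from_camera" (4x4, takes a point from camera to world coordinates). Camera axes: x right, y up, looking along -z (the intrinsics and any distortion apply to the point x, -y, -z); pixel columns grow to the right and rows downward; lengths in m; the calibration is good to about 2 mm. A picture is of the moment at which its call begins: read the wrist's pose just before it. get_calibration takes no time and is no camera call; for the wrist camera it gives the pose at the moment of the call.
- hand_in(): hands the job in; it is judged then, once.
Trained networks look in the newest picture that a camera, given by its name, has taken for a name from the list of things; names that differ only in an ending like _2 or _b are one class to them, and where a whole thing is asked for, a point or a joint stands for the part that bears it (a point fixed in the world has none). Each returns a list of dicts, best first, with "confidence" (0 to 1); they miss things now and then, are a little off and sometimes report something else, mostly with a low value. They report only what shows in the picture. A call takes as long as a camera call. They do not tell look-alikes from the thing itself.
- search_frame(camera, name): "at" ([x, y, z] in m, in world coordinates, good to about 4 mm: the middle of the surface that is visible of it).
The state is a dict: "time": time; "qpos": joint angles; "qvel": joint speeds; "joint_efforts": joint torques, N m; "tool_pos": TCP position; "tool_rot": TCP orientation; "contact_force": force on the tool from outside, world axes, zero at the start; "torque": the same for the moment, N m; "opening": finger opening in m; "grip_force": force on a finger pad.
Only numpy, scipy, OpenCV 4.12 (cv2) and the standard library are available. Lean on these libraries where they do the work, as an engineer would, in place of code of your own. Each camera call takes 0.05 s, during which the arm holds its last target. There are 200 camera calls.

## Working session

There is one attempt and no reset: what is moved stays moved. The work goes in short steps, Python scripts to look and compute and a tool call to move; the robot and the scene stay as the last step left them, time stands still between calls to the robot, and variables do not carry over. Pictures are saved under pics/ and viewed, at most 10 in all, crops included, and the job is handed in when it is done.

Besides the shell and the picture viewer there is one more tool, called after "Request:" as a command line: name --argument value ..., lists and objects as JSON in quotes. step_arm: Moves the arm, as the interface text tells. Its arguments: {"type":"object","properties":{"commands":{"type":"array"},"fingers":{"type":"number"},"grip_force":{"type":"number"}},"required":["commands"]}

```bash
mkdir -p pics
python3 - <<'E'
from cell import *
import cv2,numpy as np
o=observe();print(o['time'],o['tool_pos'],o['tool_rot'],o['contact_force'],o['opening'])
ims=[]
for c in('top','scene'):
    im=read_camera(c);cv2.imwrite(f'pics/{c}0.png',im[:,:,::-1])
    for n in('thick_weight','thin_weight','weight_case','vial','tweezers'):
        print(c,n,[(np.round(d['at'],3).tolist(),round(d['confidence'],2)) for d in search_frame(c,n)[:4]])
    k=get_calibration(c);print(k['camera_matrix'],np.round(k['world_from_camera'],3).tolist())
E
```

```text
0.0 [0.12248619 0.51009492 0.22604791] [-3.14007570e+00 -2.01338263e-04  2.90579702e+00] [ 0.19807136  0.0765905  -0.2262342 ] 0.0914032095145201
top thick_weight [([0.501, -0.38, 0.033], 0.51)]
top thin_weight []
top weight_case [([0.508, 0.095, 0.03], 0.68)]
top vial [([0.476, -0.698, 0.063], 0.62), ([0.438, -0.456, 0.051], 0.59), ([0.458, -0.247, 0.028], 0.48), ([0.586, -0.328, 0.046], 0.43)]
top tweezers [([0.489, -0.154, 0.005], 0.62)]
[[518.5102105    0.         318.25555664]
 [  0.         518.5102105  243.58731948]
 [  0.           0.           1.        ]] [[0.411, 0.714, -0.567, -0.289], [-0.912, 0.327, -0.249, -0.621], [0.008, 0.62, 0.785, 1.192], [0.0, 0.0, 0.0, 1.0]]
scene thick_weight [([0.503, -0.379, 0.029], 0.61)]
scene thin_weight [([0.457, -0.247, 0.032], 0.54)]
scene weight_case [([0.506, 0.056, 0.026], 0.62)]
scene vial [([0.482, -0.71, 0.057], 0.84), ([0.444, -0.459, 0.041], 0.64), ([0.589, -0.331, 0.037], 0.56)]
scene tweezers [([0.486, -0.159, 0.009], 0.53)]
[[509.61324532   0.         329.34540439]
 [  0.         509.61324532 231.43385915]
 [  0.           0.           1.        ]] [[0.695, 0.366, -0.619, -0.232], [-0.719, 0.348, -0.601, -1.015], [-0.005, 0.863, 0.505, 0.693], [0.0, 0.0, 0.0, 1.0]]
```

View pics/top0.png

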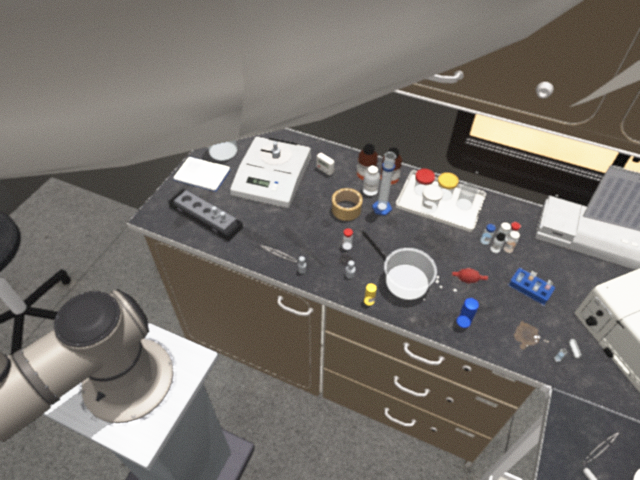

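View pics/scene0.png

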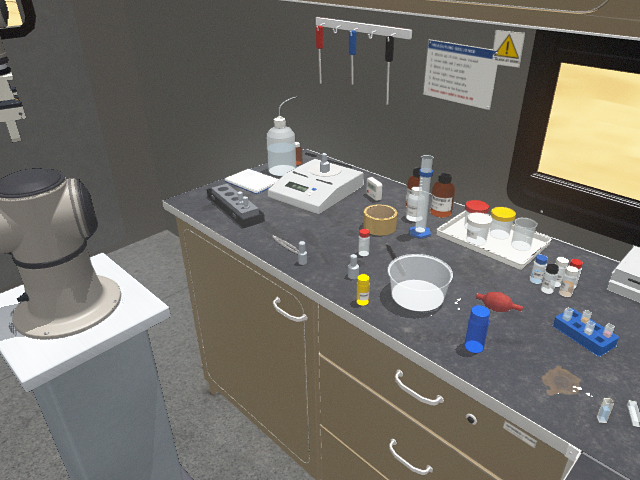

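The thinner and thicker weights stand near top px (302,265) and (350,270). The case is near (205,212), the tweezers near (280,253) and the red-capped vial near (347,240). I'll move over the case and use the wrist camera.

Request:
step_arm --commands '[{"translation": [-30,-23.7,0],"roll": 0},{"translation": [-30,-23.7,0],"roll": 0},{"translation": [-30,-23.7,0],"roll": 0},{"translation": [-30,-23.7,0],"roll": 0},{"translation": [-30,-23.7,0],"roll": 0},{"translation": [-30,-23.7,0],"roll": 0},{"translation": [-30,-23.7,0],"roll": 0},{"translation": [-30,-23.7,0],"roll": 0},{"translation": [-30,-23.7,0],"roll": 0},{"translation": [-30,-23.7,0],"roll": 0},{"translation": [-30,-23.7,0],"roll": 0},{"translation": [-30,-23.7,0],"roll": 0},{"translation": [-30,-23.7,0],"roll": 0},{"translation": [0,0,0],"roll": 0}]'

```text
time: 1.77
tool_pos: [0.4336, 0.1152, 0.2268]
tool_rot: [-3.141, 0.003, 2.901]
contact_force: [-0.1, 0.1, 0.3]
opening: 0.0916
grip_force: 0.0
```

```bash
cat > h.py <<'E'
from cell import *
import cv2,numpy as np
def cal(c):
    k=get_calibration(c);return np.array(k['camera_matrix']),np.array(k['world_from_camera'])
def proj(P,K,T):
    p=np.linalg.inv(T)@np.append(P,1);q=K@np.array([p[0],-p[1],-p[2]]);return q[:2]/q[2]
def ray(uv,z,K,T):
    d=np.linalg.inv(K)@np.array([uv[0],uv[1],1]);d=T[:3,:3]@np.array([d[0],-d[1],-d[2]]);o=T[:3,3]
    return o+d*(z-o[2])/d[2]
def st():
    o=observe();print(round(o['time'],2),np.round(o['tool_pos'],4),np.round(o['tool_rot'],3),'F',np.round(o['contact_force'],2),'M',np.round(o['torque'],3),'open',round(o['opening'],4),'g',o['grip_force']);return o
def tool(d,yaw):
    c,s=np.cos(yaw),np.sin(yaw);return np.round([1e3*(c*d[0]+s*d[1]),1e3*(s*d[0]-c*d[1])],1)
E
python3 - <<'E'
from h import *
st();K,T=cal('wrist');print(K,np.round(T,4).tolist(),get_calibration('wrist').keys());im=read_camera('wrist');cv2.imwrite('pics/w1.png',im[:,:,::-1]);np.savez('w1',K=K,T=T)
E
```

```text
1.77 [0.4336 0.1152 0.2268] [-3.141e+00  3.000e-03  2.901e+00] F [-0.13  0.11  0.32] M [ 0.054  0.041 -0.054] open 0.0916 g 0.0
[[398.78031571   0.         317.53419106]
 [  0.         398.78031571 235.61834173]
 [  0.           0.           1.        ]] [[0.2407, -0.9383, -0.2483, 0.3662], [0.9706, 0.2327, 0.0615, 0.1301], [0.0001, -0.2558, 0.9667, 0.3841], [0.0, 0.0, 0.0, 1.0]] dict_keys(['camera_matrix', 'world_from_camera'])
```

View pics/w1.png

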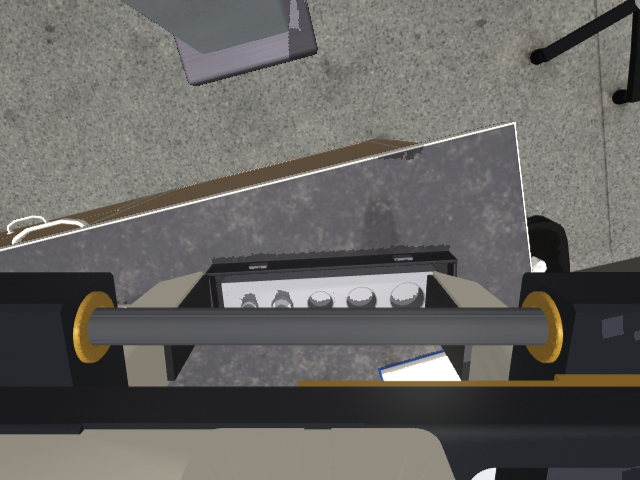

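The wrist view shows the full pockets at px (249,300) and (282,300). The empty 22/26/30 mm pockets are at about (320,299), (361,297) and (405,294), partly hidden by the gripper bar. The case's +y runs to the right.

Run:
```python
from h import *
d=np.load('w1.npz');K,T=d['K'],d['T']
for uv,z in [((212,264),.026),((456,252),.026),((320,299),.037),((361,298),.037),((405,295),.037)]: print(uv,np.round(ray(uv,z,K,T),4))
im=cv2.imread('pics/w1.png');a=cv2.resize(im[240:312,200:470],None,fx=2.9,fy=2.9,interpolation=2)
s=cv2.imread('pics/scene0.png');b=cv2.resize(s[225:285,265:395],None,fx=6,fy=6,interpolation=2)
c=np.zeros((600,800,3),np.uint8);c[:a.shape[0],:a.shape[1]]=a[:,:800];c[230:230+b.shape[0],:b.shape[1]]=b;cv2.imwrite('pics/c1.png',c)
```

```text
(212, 264) [0.4611 0.0037 0.026 ]
(456, 252) [0.5049 0.2297 0.026 ]
(320, 299) [0.5157 0.0955 0.037 ]
(361, 298) [0.524  0.1331 0.037 ]
(405, 295) [0.531  0.1738 0.037 ]
```

View pics/c1.png

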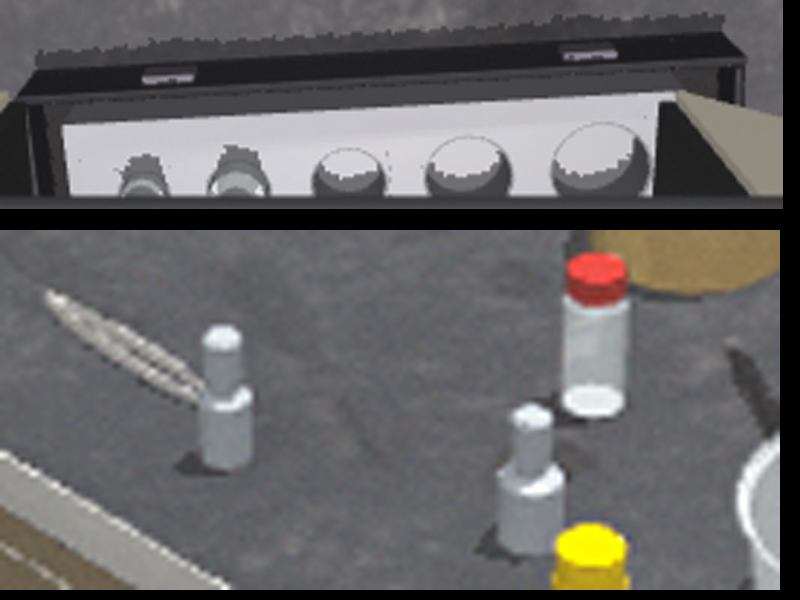

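The right-hand weight at (0.502,-0.38) has the wider body (66 px against 53, with equal knobs), so it is the thick one. I'll move forward and up a bit to measure the pocket unobstructed.

Request:
step_arm --commands '[{"translation": [-29,7,-15],"roll": 0},{"translation": [-29,7,-15],"roll": 0},{"translation": [0,0,0],"roll": 0},{"translation": [0,0,0],"roll": 0}]'

```text
time: 2.15
tool_pos: [0.4899, 0.1207, 0.2568]
tool_rot: [3.141, 0.0, 2.906]
contact_force: [-0.7, -0.3, 0.2]
opening: 0.0917
grip_force: 0.0
```

Run:
```python
from h import *
st();K,T=cal('wrist');im=read_camera('wrist');np.savez('w2',K=K,T=T)
cv2.imwrite('pics/w2.png',im[:,:,::-1])
a=im[130:330,190:456,::-1];cv2.imwrite('pics/c2.png',cv2.resize(a,None,fx=3,fy=3,interpolation=2))
print(np.round(search_frame('wrist','weight_case')[0]['at'],4))
```

```text
2.15 [0.4899 0.1207 0.2568] [3.141 0.    2.906] F [-0.66 -0.31  0.18] M [0.016 0.034 0.01 ] open 0.0917 g 0.0
[0.5126 0.1097 0.0388]
```

View pics/c2.png

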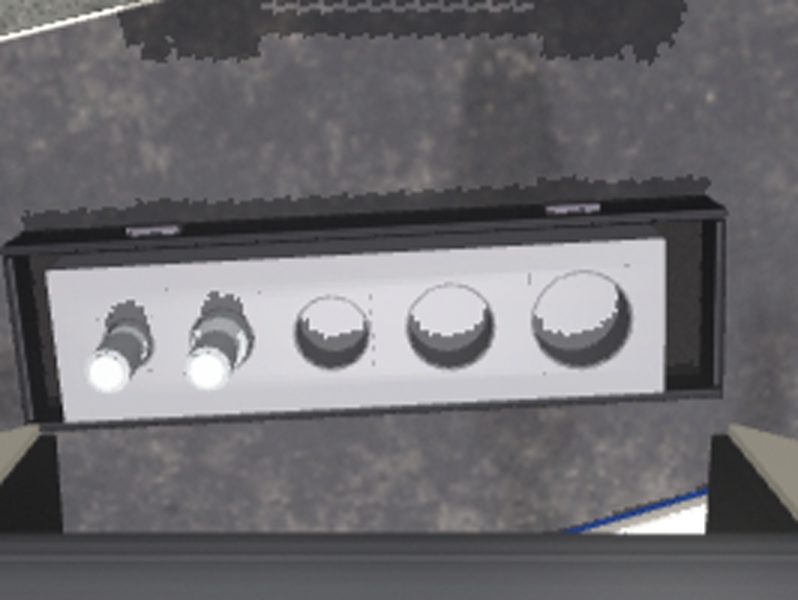

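Clear view: the 26 mm pocket is centred at crop (451,326), the 22 mm one at (332,332) and the 30 mm one at (582,319). The strip is shifted toward -y, with a gap at the right end.

Run:
```python
from h import *
d=np.load('w2.npz');K,T=d['K'],d['T']
P={}
for n,uv,z in [('22',(332,332),.037),('26',(451,326),.037),('30',(582,319),.037),('a',(27,425),.026),('b',(720,395),.026),('c',(5,248),.026),('d',(722,212),.026)]:
    P[n]=ray((uv[0]/3+189.7,uv[1]/3+129.7),z,K,T);print(n,np.round(P[n],4))
v=P['30']-P['22'];print('yaw',-np.arctan2(v[0],v[1]),np.linalg.norm(v),np.linalg.norm(P['26']-P['22']))
c=(P['a']+P['b']+P['c']+P['d'])/4;print('c',c)
# wrist camera offset; vector to weight staging
o=observe();print(tool(np.array([.502,-.38])-o['tool_pos'][:2],o['tool_rot'][2]))
K,T=cal('scene')
for uv in [((531,420)),((221,338))]: print(ray((uv[0]/6+265,(uv[1]-230)/6+225),.058,K,T))
for uv in [((531,550)),((225,468))]: print('foot front',ray((uv[0]/6+265,(uv[1]-230)/6+225),0,K,T))
```

```text
22 [0.5196 0.0949 0.037 ]
26 [0.5268 0.1331 0.037 ]
30 [0.5345 0.1752 0.037 ]
a [ 0.5298 -0.0162  0.026 ]
b [0.5752 0.217  0.026 ]
c [ 0.4691 -0.0042  0.026 ]
d [0.5129 0.2281 0.026 ]
yaw -0.18380960233630939 0.08170693700949935 0.03894072413953972
c [0.52177241 0.10614413 0.026     ]
[-130.  -483.7]
[ 0.50298359 -0.37702327  0.058     ]
[ 0.46267991 -0.24862416  0.058     ]
foot front [ 0.50128412 -0.38001818  0.        ]
foot front [ 0.45839474 -0.2528109   0.        ]
```

Request:
step_arm --commands '[{"translation": [-9.9,-37,0],"roll": 0},{"translation": [-9.9,-37,0],"roll": 0},{"translation": [-9.9,-37,0],"roll": 0},{"translation": [-9.9,-37,0],"roll": 0},{"translation": [-9.9,-37,0],"roll": 0},{"translation": [-9.9,-37,0],"roll": 0},{"translation": [-9.9,-37,0],"roll": 0},{"translation": [-9.9,-37,0],"roll": 0},{"translation": [-9.9,-37,0],"roll": 0},{"translation": [-9.9,-37,0],"roll": 0},{"translation": [-9.9,-37,0],"roll": 0},{"translation": [-9.9,-37,0],"roll": 0},{"translation": [-9.9,-37,0],"roll": 0}]' --fingers 0.5

```text
time: 3.33
tool_pos: [0.5015, -0.3781, 0.2563]
tool_rot: [3.14, -0.001, 2.907]
contact_force: [1.0, 0.2, 0.7]
opening: 0.0458
grip_force: 0.0
```

Request:
step_arm --commands '[{"translation": [0,0,0],"roll": 0.117},{"translation": [0,0,0],"roll": 0.117},{"translation": [0,0,0],"roll": 0.117},{"translation": [0,0,0],"roll": 0.117},{"translation": [0,0,0],"roll": 0.117},{"translation": [0,0,0],"roll": 0.117},{"translation": [0,0,0],"roll": 0.117},{"translation": [0,0,0],"roll": 0.117},{"translation": [0,0,0],"roll": 0.117},{"translation": [0,0,0],"roll": 0.117},{"translation": [0,0,0],"roll": 0.117},{"translation": [0,0,0],"roll": 0.117},{"translation": [0,0,0],"roll": 0.115},{"translation": [0,0,0],"roll": 0},{"translation": [0,0,0],"roll": 0}]'

```text
time: 4.58
tool_pos: [0.502, -0.3767, 0.2564]
tool_rot: [-3.141, -0.001, 1.391]
contact_force: [0.5, -0.2, 0.1]
opening: 0.0457
grip_force: 0.0
```

Run:
```python
from h import *
st();K,T=cal('wrist');im=read_camera('wrist');np.savez('w3',K=K,T=T)
cv2.imwrite('pics/w3.png',im[:,:,::-1])
for n in('thick_weight','thin_weight','vial','tweezers'): print(n,[(np.round(d['at'],4),d['confidence']) for d in search_frame('wrist',n)])
print(T[:3,3])
```

```text
4.58 [ 0.502  -0.3767  0.2564] [-3.141e+00 -1.000e-03  1.391e+00] F [ 0.49 -0.23  0.12] M [-0.109  0.099 -0.   ] open 0.0457 g 0.0
thick_weight [(array([ 0.507 , -0.3651,  0.0297]), 0.91)]
thin_weight [(array([ 0.4693, -0.247 ,  0.0446]), 0.56)]
vial [(array([ 0.593 , -0.3252,  0.0651]), 0.97), (array([ 0.4515, -0.4455,  0.0595]), 0.56)]
tweezers []
[ 0.51298691 -0.31175369  0.41397022]
```

View pics/w3.png

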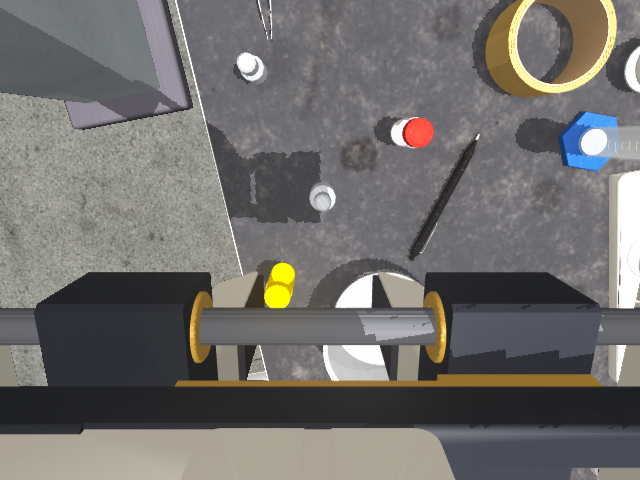

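The thick weight's knob is at px (322,201), with clear space around it. The vial is at (418,132), the pen at (445,195) and the yellow bottle at (280,285).

Run:
```python
from h import *
d=np.load('w3.npz');K,T=d['K'],d['T']
im=cv2.imread('pics/w3.png');g=cv2.cvtColor(im,6)
c=cv2.resize(im[165:235,285:360],None,fx=6,fy=6,interpolation=2);cv2.imwrite('pics/c3.png',c)
k=ray((322,201),.058,K,T);b=ray((321.5,195),.03,K,T);print(k,b)
o=observe();print(tool(k[:2]-o['tool_pos'][:2],o['tool_rot'][2]))
```

```text
[ 0.50586024 -0.37142133  0.058     ] [ 0.50586868 -0.37024666  0.03      ]
[6.8 2.4]
```

View pics/c3.png

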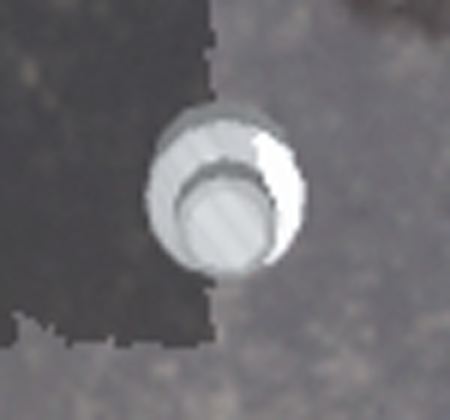

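The knob top is at crop (226,224), consistent with (0.506,-0.372). Descending to grasp it.

Request:
step_arm --commands '[{"translation": [3.2,1.5,20],"roll": 0},{"translation": [3.2,1.5,30],"roll": 0},{"translation": [0,0,30],"roll": 0},{"translation": [0,0,30],"roll": 0},{"translation": [0,0,30],"roll": 0},{"translation": [0,0,30],"roll": 0},{"translation": [0,0,20],"roll": 0},{"translation": [0,0,15],"roll": 0},{"translation": [0,0,10],"roll": 0},{"translation": [0,0,5],"roll": 0},{"translation": [0,0,2.5],"roll": 0},{"translation": [0,0,0],"roll": 0}]'

```text
time: 5.83
tool_pos: [0.5067, -0.3723, 0.0345]
tool_rot: [3.141, 0.0, 1.387]
contact_force: [-0.2, 0.6, -0.5]
opening: 0.046
grip_force: 0.0
```

Request:
step_arm --commands '[{"translation": [0,0,0],"roll": 0},{"translation": [0,0,0],"roll": 0},{"translation": [0,0,0],"roll": 0},{"translation": [0,0,0],"roll": 0},{"translation": [0,0,0],"roll": 0},{"translation": [0,0,0],"roll": 0}]' --fingers 0.0 --grip_force 25

```text
time: 6.33
tool_pos: [0.5066, -0.3723, 0.0345]
tool_rot: [3.141, 0.0, 1.387]
contact_force: [-0.6, 0.4, 1.0]
opening: 0.0152
grip_force: 25.0
```

Run:
```python
from h import *
st();im=read_camera('wrist');K,T=cal('wrist');np.savez('w4',K=K,T=T)
cv2.imwrite('pics/w4.png',im[:,:,::-1])
```

```text
6.33 [ 0.5066 -0.3723  0.0345] [3.141 0.    1.387] F [-0.59  0.4   1.05] M [-0.085  0.169  0.079] open 0.0152 g 25.000158237526193
```

View pics/w4.png

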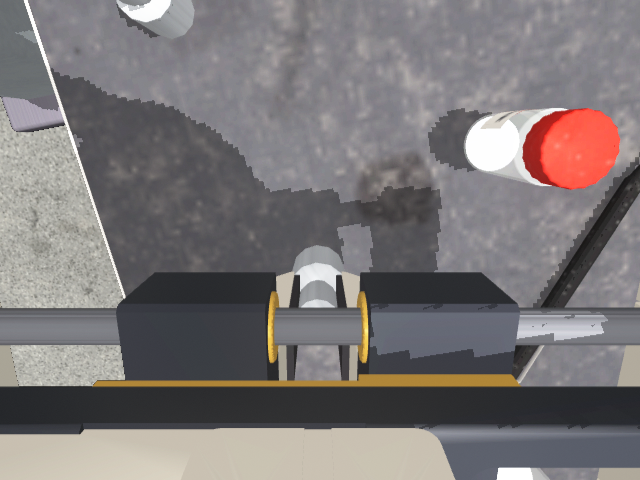

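Grasped (opening 15 mm, 25 N). Lifting, then carrying the weight to above the pocket.

Request:
step_arm --commands '[{"translation": [0,0,-5],"roll": 0},{"translation": [0,0,-10],"roll": 0},{"translation": [0,0,-20],"roll": 0},{"translation": [0,0,-30],"roll": 0},{"translation": [0,0,-30],"roll": 0},{"translation": [0,0,-20],"roll": 0},{"translation": [0,0,-10],"roll": 0},{"translation": [0,0,0],"roll": 0}]'

```text
time: 7.05
tool_pos: [0.5073, -0.373, 0.1623]
tool_rot: [3.137, 0.003, 1.387]
contact_force: [0.7, -0.7, -1.8]
opening: 0.0151
grip_force: 25.0
```

Request:
step_arm --commands '[{"translation": [15,-2.2,0],"roll": 0},{"translation": [30,-4.3,0],"roll": 0},{"translation": [35,-5,0],"roll": 0},{"translation": [35,-5,0],"roll": 0},{"translation": [35,-5,0],"roll": 0},{"translation": [35,-5,0],"roll": 0},{"translation": [35,-5,0],"roll": 0},{"translation": [35,-5,0],"roll": 0},{"translation": [35,-5,0],"roll": 0},{"translation": [35,-5,0],"roll": 0},{"translation": [35,-5,0],"roll": 0},{"translation": [35,-5,0],"roll": 0},{"translation": [35,-5,0],"roll": 0},{"translation": [35,-5,0],"roll": 0},{"translation": [25,-5,0],"roll": 0},{"translation": [10,-1,0],"roll": 0},{"translation": [0,0,0],"roll": 0},{"translation": [0,0,0],"roll": 0}]'

```text
time: 8.55
tool_pos: [0.5261, 0.1323, 0.1581]
tool_rot: [-3.14, 0.001, 1.388]
contact_force: [0.2, -0.3, -1.6]
opening: 0.0151
grip_force: 25.0
```

Run:
```python
from h import *
o=st();im=read_camera('wrist');K,T=cal('wrist');np.savez('w5',K=K,T=T)
cv2.imwrite('pics/w5.png',im[:,:,::-1])
print(tool(np.array([.5268,.1331])-o['tool_pos'][:2],o['tool_rot'][2]))
cv2.imwrite('pics/c5.png',cv2.resize(im[180:320,220:420,::-1],None,fx=4,fy=4,interpolation=2))
```

```text
8.55 [0.5261 0.1323 0.1581] [-3.140e+00  1.000e-03  1.388e+00] F [ 0.15 -0.33 -1.55] M [-0.092  0.057 -0.018] open 0.0151 g 24.999734072189312
[0.9 0.6]
```

View pics/c5.png

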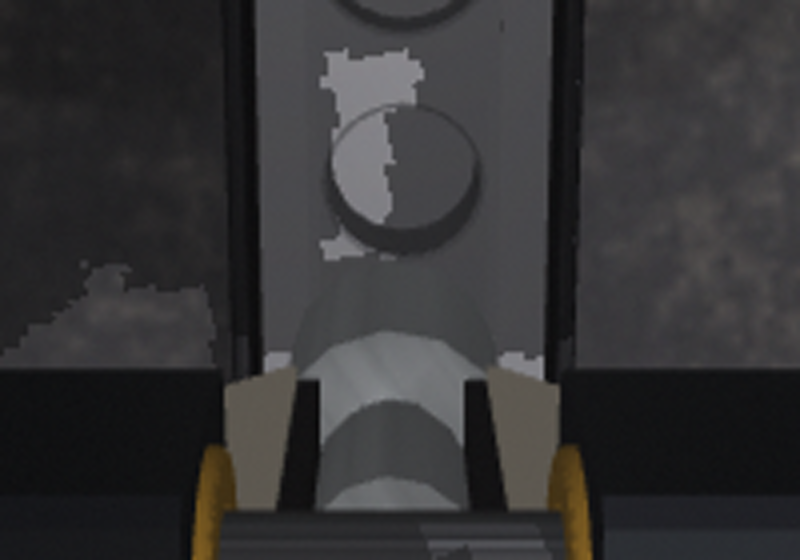

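The crop shows the held weight at the bottom (390,430), one pocket at (403,178) and another above it at (403,-20 or so). I'll check which ones they are.

Run:
```python
from h import *
d=np.load('w5.npz');K,T=d['K'],d['T']
P=lambda x,y:ray((x/4+219.9,y/4+179.9),.037,K,T)
c=P(403,178);print(c,'diam x',np.linalg.norm(P(480,178)-P(327,178)),'y',np.linalg.norm(P(403,103)-P(403,253)));print('rel to 26',c[:2]-[.5268,.1331],np.hypot(*(c[:2]-[.5268,.1331])),'upper low edge',P(403,30))
# edges of the case along x at row 300
l,r=P(262,340),P(548,340);print('strip mid',(l+r)/2,np.linalg.norm(l-r))
for n in (.5268,.1331,.037),(.5345,.1752,.037): print((proj(np.array(n),K,T)-[219.9,179.9])*4)
# body of weight: edges at its top z = TCP-4mm
z=.1581-.0045
p=lambda x,y:ray((x/4+219.9,y/4+179.9),z,K,T); print('body', p(295,370),p(497,370))
```

```text
[0.52759434 0.1330744  0.037     ] diam x 0.027438524703579017 y 0.02760356437753084
rel to 26 [ 7.94344520e-04 -2.56028152e-05] 0.0007947570198917406 upper low edge [0.53246632 0.15921644 0.037     ]
strip mid [0.52234491 0.10291199 0.037     ] 0.052676424683839616
[398.61995282 178.66137557]
[397.61640944 -63.02034467]
body [0.51647949 0.14100596 0.1536    ] [0.53786082 0.13698678 0.1536    ]
```

The measured diameter of 27.5 mm confirms the 26 mm pocket, at (0.5275,0.133) in both views. Correcting sideways and descending to about 6 mm above the strip's face.

Request:
step_arm --commands '[{"translation": [0.5,0.6,15],"roll": 0},{"translation": [0.5,0.6,25],"roll": 0},{"translation": [0,0,20],"roll": 0},{"translation": [0,0,10],"roll": 0},{"translation": [0,0,6],"roll": 0},{"translation": [0,0,3],"roll": 0},{"translation": [0,0,0],"roll": 0},{"translation": [0,0,0],"roll": 0}]'

```text
time: 9.27
tool_pos: [0.5287, 0.1332, 0.0811]
tool_rot: [3.14, -0.0, 1.386]
contact_force: [-0.1, -0.3, -1.0]
opening: 0.0149
grip_force: 25.0
```

Request:
step_arm --commands '[{"translation": [0,0,1],"roll": 0},{"translation": [0,0,1],"roll": 0},{"translation": [0,0,1],"roll": 0},{"translation": [0,0,1],"roll": 0},{"translation": [0,0,1],"roll": 0},{"translation": [0,0,1],"roll": 0},{"translation": [0,0,0],"roll": 0}]'

```text
time: 9.85
tool_pos: [0.5279, 0.1335, 0.074]
tool_rot: [-3.141, 0.0, 1.387]
contact_force: [-0.4, -0.5, -2.0]
opening: 0.0152
grip_force: 25.0
```

Request:
step_arm --commands '[{"translation": [0,0,1],"roll": 0},{"translation": [0,0,1],"roll": 0},{"translation": [0,0,1],"roll": 0},{"translation": [0,0,1],"roll": 0},{"translation": [0,0,0],"roll": 0}]'

```text
time: 10.27
tool_pos: [0.5279, 0.1335, 0.07]
tool_rot: [-3.141, -0.0, 1.387]
contact_force: [-0.7, 0.2, -1.3]
opening: 0.0153
grip_force: 25.0
```

Request:
step_arm --commands '[{"translation": [0,0,1],"roll": 0},{"translation": [0,0,1],"roll": 0},{"translation": [0,0,1],"roll": 0},{"translation": [0,0,0],"roll": 0}]'

```text
time: 10.6
tool_pos: [0.5279, 0.1335, 0.067]
tool_rot: [-3.141, 0.0, 1.387]
contact_force: [0.9, 0.1, -1.4]
opening: 0.0149
grip_force: 25.0
```

The underside is at about 32.5 mm with no added force, so it is in the pocket. Continuing down gently.

Request:
step_arm --commands '[{"translation": [0,0,1],"roll": 0},{"translation": [0,0,1],"roll": 0},{"translation": [0,0,1],"roll": 0},{"translation": [0,0,1],"roll": 0},{"translation": [0,0,1],"roll": 0},{"translation": [0,0,0],"roll": 0}]'

```text
time: 11.1
tool_pos: [0.5279, 0.1334, 0.062]
tool_rot: [-3.141, 0.0, 1.387]
contact_force: [0.1, 0.2, -1.5]
opening: 0.0149
grip_force: 25.0
```

Request:
step_arm --commands '[{"translation": [0,0,1],"roll": 0},{"translation": [0,0,1],"roll": 0},{"translation": [0,0,1],"roll": 0},{"translation": [0,0,1],"roll": 0},{"translation": [0,0,1],"roll": 0},{"translation": [0,0,0],"roll": 0}]'

```text
time: 11.6
tool_pos: [0.5279, 0.1335, 0.057]
tool_rot: [-3.141, -0.0, 1.387]
contact_force: [-0.1, 0.4, -1.8]
opening: 0.0154
grip_force: 25.0
```

Underside at about 22.5 mm; the bottom is due at TCP 0.0515.

Request:
step_arm --commands '[{"translation": [0,0,1],"roll": 0},{"translation": [0,0,1],"roll": 0},{"translation": [0,0,1],"roll": 0},{"translation": [0,0,1],"roll": 0},{"translation": [0,0,1],"roll": 0},{"translation": [0,0,0],"roll": 0}]'

```text
time: 12.1
tool_pos: [0.5279, 0.1334, 0.052]
tool_rot: [-3.141, 0.0, 1.387]
contact_force: [0.1, -1.0, -1.7]
opening: 0.0148
grip_force: 25.0
```

Request:
step_arm --commands '[{"translation": [0,0,0.7],"roll": 0},{"translation": [0,0,0],"roll": 0},{"translation": [0,0,0],"roll": 0}]'

```text
time: 12.35
tool_pos: [0.528, 0.1335, 0.0516]
tool_rot: [3.141, -0.0, 1.387]
contact_force: [0.1, -0.7, -0.8]
opening: 0.0152
grip_force: 25.0
```

At the floor with the load coming off. Opening the fingers a little, then backing up.

Request:
step_arm --commands '[{"translation": [0,0,0],"roll": 0},{"translation": [0,0,0],"roll": 0},{"translation": [0,0,0],"roll": 0},{"translation": [0,0,0],"roll": 0},{"translation": [0,0,0],"roll": 0}]' --fingers 0.4

```text
time: 12.77
tool_pos: [0.5281, 0.1335, 0.0516]
tool_rot: [3.141, -0.0, 1.387]
contact_force: [0.3, 0.9, 0.6]
opening: 0.0362
grip_force: 0.0
```

Request:
step_arm --commands '[{"translation": [0,0,-5],"roll": 0},{"translation": [0,0,-10],"roll": 0},{"translation": [0,0,-20],"roll": 0},{"translation": [0,0,-30],"roll": 0},{"translation": [0,0,-30],"roll": 0},{"translation": [0,0,-30],"roll": 0},{"translation": [-10,0,-30],"roll": 0},{"translation": [-10,0,-20],"roll": 0},{"translation": [0,0,0],"roll": 0},{"translation": [0,0,0],"roll": 0}]'

```text
time: 13.6
tool_pos: [0.5248, 0.1136, 0.2284]
tool_rot: [3.138, -0.001, 1.386]
contact_force: [-0.1, 0.3, -0.4]
opening: 0.0369
grip_force: 0.0
```

Run:
```python
from h import *
o=st();im=read_camera('wrist');K,T=cal('wrist')
cv2.imwrite('pics/w6.png',im[:,:,::-1])
for z in(.075,.047,.037): print(z,proj(np.array([.5279,.1334,z]),K,T))
```

```text
13.6 [0.5248 0.1136 0.2284] [ 3.138e+00 -1.000e-03  1.386e+00] F [-0.12  0.28 -0.36] M [-0.127  0.094 -0.   ] open 0.0369 g 0.0
0.075 [318.88217371 193.00614155]
0.047 [318.74875724 188.12556364]
0.037 [318.7061482  186.56686024]
```

View pics/w6.png

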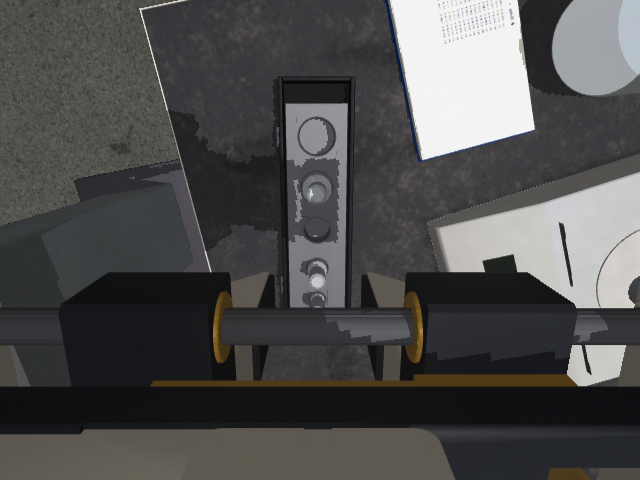

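The weight stands upright in the 26 mm pocket: its knob is at px (318,193), exactly where a fully seated weight projects. The 30 mm pocket at (316,135) and the 22 mm one at (317,228) stay empty.

```bash
python3 -c "from cell import *;print(hand_in())"
```

```text
the job is handed in; nothing more can be done
None
```

The thick weight is upright and released in the 26 mm pocket, down to about 17 mm by the arm's height reading and the wrist picture. I handed the job in at about 13.6 s; no verdict was returned.

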